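Catch the falling lid of a luthier's accessory case and lower it shut

ROBOT

A 6-joint arm with a two-finger parallel gripper is mounted at the origin on the work surface. World frame = base frame: x ahead of the robot, y to its left, z up, the work surface at z = 0. Lengths are in m, angles in rad, forces in N, time in s.
With the tool pointing down it reaches from about 0.425 to 0.95 m from the base axis. Payload 3.5 kg.
Tool frame: the origin (TCP) lies on the centre line of the jaws, within the pads' length; the fingertips stand 8 mm ahead of it and the grasp point (between the pads) lies 11 mm behind it; z points along the fingers, y is the line along which they close (so a half turn about z gives the same grasp; the last joint's range is limited). The gripper opens to 85 mm and grips with 20 to 120 N. Pads are 22 mm wide; open, the fingers measure 114 mm over their backs; the gripper's body (76 mm by 85 mm) begins 54 mm behind the grasp point. The pads swing forward as they close: fully open they stand 13 mm farther back than shut.
Start: joints at [1.068, 0.286, 1.577, -0, 1.279, -0.15], TCP at [0.233, 0.633, 0.239] pointing down, gripper open.
Joint ranges: [-2.77, 2.77], [-0.9, 2.22], [0.21, 2.48], [-1.53, 4.67], [0.24, 2.81], [-2.84, 2.84]. Speed limits (rad/s): [2.79, 2.79, 3.14, 3.14, 3.14, 3.14].

INTERFACE

Orientations are given as a unit quaternion [x, y, z, w].
In Python, from plant import ctrl gives the robot as it stands. The module is installed in compiled form; this text tells all that it offers.
- The arm moves only by the tool send_rows, never from a script. Its argument "steps" is a list of rows, each a list of 5 numbers: the shift along the tool's x, y, z in m, then the turn about the tool's z in degrees, then the opening, from -1 (shut) to 1 (fully open). A call has 1 to 12 rows; each row is the pose to reach, as a shift and turn from the pose commanded when the call began, along the tool's axes at that moment; what a row does not reach only later rows make up. A row lasts 1/10 s, in which the tool goes at most 50 mm and 8.59 degrees, less where a joint would pass 70% of its speed; a pose out of reach is approached as far as the arm can. A call with a gripper value outside its range is refused whole. The fingers move at their own pace and stop on an object; "squeeze" is the grip in N (left out, the last holds). Time passes only in rows, so rows that repeat a pose let the fingers close. It gives the time, the measured TCP pose, the force, the opening and the grip force at its end, in the units of the state.
- ctrl.get_state(): the state, without advancing time (a new reading comes with each control period).
- ctrl.read_camera(name): name is "scene" or "top"; returns the picture (420x560x3 uint8, red, green, blue); there is no depth.
- ctrl.calibration(name): a dict with "intrinsics" (3x3 intrinsics, pixels), "extrinsics" (4x4, takes a point from world to camera coordinates). Camera axes: x right, y up, looking along -z (the intrinsics and any distortion apply to the point x, -y, -z); pixel columns grow to the right and rows downward; lengths in m; the calibration is good to about 2 mm. A picture is of the moment at which its call begins. calibration takes no time and is no camera call.
- ctrl.sign_off(): hands the job in; it is judged then, once.
The state is a dict: "time": time; "qpos": joint angles; "dq": joint speeds; "joint_efforts": joint torques, N m; "eef_pos": TCP position; "tcp_rot": TCP orientation; "contact_force": force on the tool from outside, world axes, zero at the start; "wrist_torque": the same for the moment, N m; "opening": opening from 0.0 (shut) to 1.0 (fully open); "finger_force": force on a finger pad.
Only numpy, scipy, OpenCV 4.12 (cv2) and the standard library are available. Lean on these libraries where they do the work, as an engineer would, in place of code of your own. Each camera call takes 0.05 s, during which the arm holds its last target. There are 200 camera calls.

TASK

The wooden case on the bench stands open, its lid leaning back past upright: with a fingertip and without pinching it, tip the lid forward over upright and let it go so that it falls by itself, then catch it from below on a finger and stop it before it is three quarters of the way down. Lower it on the finger gently all the way until it is fully shut, with no knock (if let go it comes down too fast), and take the hand away. Do not squeeze or force the lid, do not shift or lift the case, and leave all other things where they are.

Things in the scene. Friction and masses are not known exactly. Their poses are not given: they have to be found in the camera images.
- case: Dark wooden case, loose on the bench, 2.4 kg, outer size 170 (its x) x 240 (its y) x 90 mm high, walls 8 mm, open at the top, one partition. Origin: centre of its underside. Its +x side is the hinge side, its -x side is the front where the lid's tab hangs over. Its z is up.
- lid_hinge (a point): Middle of the lid's hinge axis, on top of the case's +x side, 90.5 mm above the bench, 85 mm from the case's centre; the axis runs along the case's y. The lid is a 9 mm plate, 170 x 240 mm, 0.27 to 0.38 kg, its inner face in the plane of the axis; a tab 80 mm wide, also 9 mm thick and in that plane, stands out 30 mm from the middle of its front edge.
- lid_tab_end (a point): Middle of the lower (inner when open) edge of the end of the lid's tab, 200 mm from the hinge axis. It moves with the lid: at lid angle A it is -200*cos(A) mm along the case's x and 200*sin(A) mm up from the hinge axis. Shut, it is 30 mm in front of the case's front wall, 90.5 mm above the bench. Resting there on a finger, the lid weighs about 1.5 N.
- lid (a joint): Lid angle, rad: 0 shut, 1.57 upright, 1.83 leaning back on its stop; starts at 1.66 to 1.83. Only a viscous damper (0.45 N m s/rad) slows it: beyond upright it drifts back to its stop, under upright it falls by itself at about 0.65*cos(angle) rad/s (0.5 to 0.8 with its hidden mass), some 3.5 to 5 s from 1.48 to 0.4 rad, and would land too fast.
- cork_block: Cork block 90 x 60 x 30 mm lying inside the case (origin: centre of its underside); leave alone.
- rosin_tin: Round metal tin, 56 mm wide, 22 mm high, lying inside the case (origin: centre of its underside); leave alone.
- glue_bottle: Glue bottle, 56 mm wide, 150 mm high, beside the -y side of the case (origin: centre of its underside); leave alone.
- peg_cup: White cup, 66 mm wide, 70 mm high, beside the -y side of the case (origin: centre of its underside); leave alone.
- sanding_block: Wooden sanding block 70 x 110 x 28 mm lying off one corner of the case's tab side (origin: centre of its underside); leave alone.
- spool_clamp: Wooden spool clamp, 48 mm wide, 70 mm high, standing off one corner of the hinge side (origin: centre of its underside); leave alone.
- mallet: Small hammer about 220 mm long, lying on the table behind the hinge side (origin: middle, on its underside); leave alone.

How it is judged:
On the way, in this order (a step that is already met when the one before it is completed fails the run):
1. the lid, tipped forward past upright, falls by itself untouched (value of joint lid between 0.4 and 1.54 rad and velocity of joint lid below -0.01 rad/s and contact force between each of the arm, the fingers and case below 0.05 N), for 0.15 s.
2. the lid is caught on the fingers and stopped between about 80 and 23 degrees open (value of joint lid between 0.4 and 1.4 rad and velocity of joint lid between -0.1 and 0.1 rad/s and contact force between the fingers and case above 0.3 N), for 0.15 s.
At the end, for the whole second after the job is handed in: The lid is shut (under 0.03 rad) and still, the case stands within 20 mm of where it was, and every other thing is within 20 mm of where it was (value of joint lid below 0.03 rad and velocity of joint lid between -0.05 and 0.05 rad/s and distance of each of case, cork_block, rosin_tin, glue_bottle, peg_cup, sanding_block, spool_clamp, mallet from where it was at the start of the episode below 0.02 m and angle between case's own z axis and vertical below 0.05 rad); the robot touches nothing.
It fails at once if the lid comes down onto the case faster than 0.3 rad/s (about 60 mm/s at the tab) (value of joint lid below 0.12 rad and velocity of joint lid below -0.3 rad/s).
It fails at once if the lid or case is squeezed or forced with more than 15 N (contact force between any of the fingers, the arm and case above 15 N).
It fails at once if the case is shoved, lifted or tipped (distance of case from where it was at the start of the episode above 0.025 m or angle between case's own z axis and vertical above 0.08 rad).
It fails at once if another thing is moved or lifted (distance of any of cork_block, rosin_tin, glue_bottle, peg_cup, sanding_block, spool_clamp, mallet from where it was at the start of the episode above 0.025 m).
It also fails if it takes over 69 s, if anything falls off the work surface, if the arm or the gripper's body presses on something with over 40 N, if the wrist force passes 120 N, or if a joint passes its speed limit or range.

## Working session

There is one attempt and no reset: what is moved stays moved. The work goes in short steps, Python scripts to look and compute and a tool call to move; the robot and the scene stay as the last step left them, time stands still between calls to the robot, and variables do not carry over. Pictures are saved under pics/ and viewed, at most 13 in all, crops included, and the job is handed in when it is done.

Besides the shell and the picture viewer there is one more tool, called as name(argument=value, ...), one argument or row to a line, values as JSON. send_rows: Moves the arm, as the interface text tells. Its arguments: {"type":"object","properties":{"steps":{"type":"array","items":{"type":"array","items":{"type":"number"}}},"squeeze":{"type":"number"}},"required":["steps"]}

```bash
mkdir -p pics; python3 - <<'E'
from plant import ctrl
import cv2
for n in("scene","top"):
    im=ctrl.read_camera(n); cv2.imwrite(f"pics/{n}0.png",im[:,:,::-1])
    c=ctrl.calibration(n); print(n,c["intrinsics"],c["extrinsics"],c.keys())
s=ctrl.get_state();print(s)
E
```

```text
scene [[422.60711818   0.         278.1428407 ]
 [  0.         422.60711818 213.70859957]
 [  0.           0.           1.        ]] [[ 0.54392623  0.83908872  0.00862399 -0.34139887]
 [-0.68905416  0.44075612  0.57527246  0.35262065]
 [ 0.47890356 -0.31884817  0.81791639 -1.12462214]
 [ 0.          0.          0.          1.        ]] dict_keys(['intrinsics', 'extrinsics'])
top [[437.14337629   0.         274.89921692]
 [  0.         437.14337629 208.1875903 ]
 [  0.           0.           1.        ]] [[ 0.02084812 -0.99944039 -0.02615858  0.02693272]
 [ 0.98514953  0.01607585  0.17094437 -0.62628857]
 [-0.17042818 -0.02933398  0.98493337 -0.82670792]
 [ 0.          0.          0.          1.        ]] dict_keys(['intrinsics', 'extrinsics'])
{'time': 0.1, 'qpos': array([ 1.06801338e+00,  2.87107534e-01,  1.57806363e+00,  6.43310964e-06,
        1.27858420e+00, -1.49987119e-01]), 'dq': array([ 0.00052358, -0.00181437, -0.002068  ,  0.00085822, -0.0016764 ,
       -0.00111062]), 'joint_efforts': array([ 3.11286149e-04, -4.07299376e+01, -2.93696845e+01, -1.64899266e-04,
        3.45074463e-03, -1.01053493e-05]), 'eef_pos': array([0.2329048 , 0.63292114, 0.23804728]), 'tcp_rot': array([ 1.75485342e-01,  9.84481450e-01, -1.02327919e-03, -3.49621365e-04]), 'contact_force': array([-0.21948571, -0.85984688, -0.81854667]), 'wrist_torque': array([0.03069712, 0.04546098, 0.00653009]), 'finger_force': 0.0, 'opening': 0.9996781762907635}
```

View pics/scene0.png

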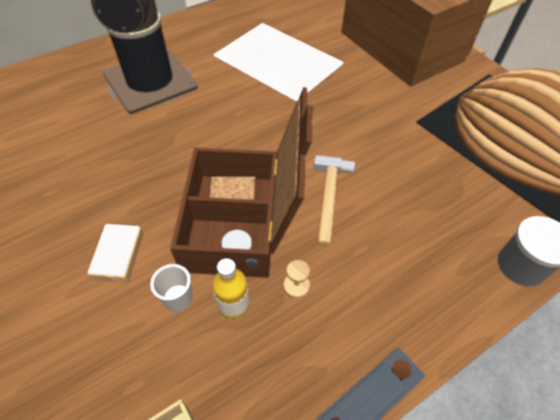

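View pics/top0.png

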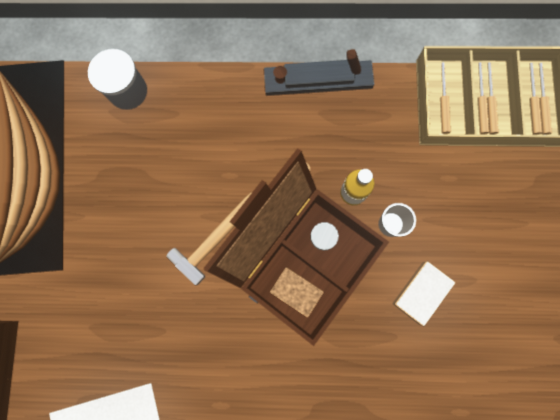

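The scene view shows the open case with its lid leaning back towards the right, tab near (303,100). In the top view the rim corners are near (386,242), (315,342), (243,285) and (318,192), and the tab end is near (265,185). I'll turn these into world positions next.

```bash
cat > h.py <<'E'
import numpy as np
from plant import ctrl
def ray(n,p):
    c=ctrl.calibration(n);K=c["intrinsics"];E=c["extrinsics"];R=E[:3,:3]
    d=np.linalg.inv(K)@[p[0],p[1],1]; d=R.T@(d*[1,-1,-1]); return -R.T@E[:3,3],d
def onz(n,p,z):
    o,d=ray(n,p); return o+d*(z-o[2])/d[2]
def proj(n,X):
    c=ctrl.calibration(n); q=c["extrinsics"]@[*X,1]; q=q[:3]*[1,-1,-1]; q=c["intrinsics"]@q; return q[:2]/q[2]
E
python3 - <<'E'
from h import *
import cv2
for p in[(386,242),(315,342),(243,285),(318,192)]: print(p,onz("top",p,.09).round(4))
# rim corners in scene: front-left etc.
for p in[(176,262),(194,150),(269,272),(274,153)]: print("scene",p,onz("scene",p,.09).round(4))
top=cv2.imread("pics/top0.png")[120:360,180:440]; sc=cv2.imread("pics/scene0.png")[80:290,160:370]
cv2.imwrite("pics/z.png",np.hstack([cv2.resize(a,(400,400*a.shape[0]//a.shape[1]),interpolation=cv2.INTER_CUBIC)[:369] for a in(top,cv2.copyMakeBorder(sc,0,0,0,0,0))]))
E
```

```text
(386, 242) [ 0.5579 -0.1743  0.09  ]
(315, 342) [ 0.3721 -0.0411  0.09  ]
(243, 285) [0.4721 0.0944 0.09  ]
(318, 192) [ 0.6527 -0.0454  0.09  ]
scene (176, 262) [ 0.5892 -0.1808  0.09  ]
scene (194, 150) [ 0.3733 -0.04    0.09  ]
scene (269, 272) [ 0.6896 -0.0591  0.09  ]
scene (274, 153) [0.4676 0.0928 0.09  ]
```

View pics/z.png

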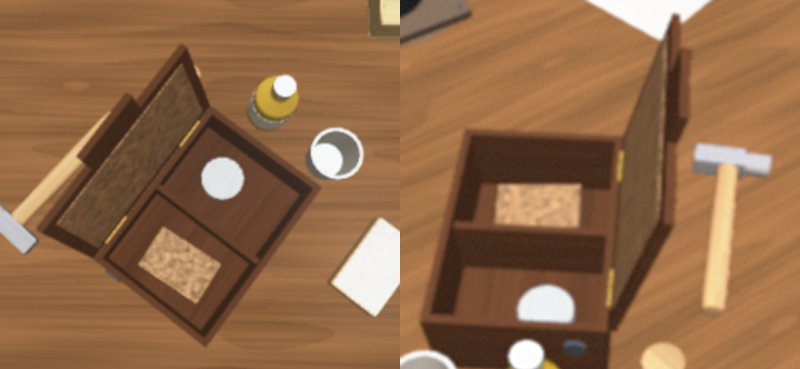

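```bash
cat >> h.py <<'E'
E
python3 - <<'E'
from h import *
from scipy.optimize import least_squares
# corners case frame: front -y/+y, hinge +y/-y
L=np.array([[-85,-120],[-85,120],[85,120],[85,-120]])/1e3
T=[(388.5,242),(314.6,344),(243,288),(318,190)]
S=[(172.6,249),(196,149),None,None]
A=np.array([onz("top",p,.09)[:2] for p in T]); 
f=lambda v:(np.c_[np.cos(v[2])*L[:,0]-np.sin(v[2])*L[:,1],np.sin(v[2])*L[:,0]+np.cos(v[2])*L[:,1]]+v[:2]-A).ravel()
r=least_squares(f,[.5,-.04,.9]); print(r.x,np.degrees(r.x[2]),(r.fun*1e3).round(1))
for p in S[:2]: print(onz("scene",p,.09))
print(A)
cx,cy,th=r.x; ux=np.array([np.cos(th),np.sin(th)]); h=np.array([cx,cy])+.085*ux
# lid tab end angle: project tab-end middle at several angles
for a in(1.66,1.7,1.74,1.78,1.83):
    X=np.r_[h-.2*np.cos(a)*ux,.0905+.2*np.sin(a)]; print(a,X.round(3),proj("top",X).round(1),proj("scene",X).round(1))
print("hinge",h,"ux",ux)
for z,p in((.15,(364,177)),(.07,(399,218))): print(onz("top",p,z))
for p in((427,263),(400,297),(424,324),(454,288)): print("sand",onz("top",p,.028))
E
```

```text
[ 0.51246081 -0.04265922  0.93818569] 53.754080415538006 [ 1.  -3.1 -3.1  0.1 -0.6  2.6  2.8  0.4]
[ 0.56292581 -0.17494105  0.09      ]
[ 0.3729476  -0.03529586  0.09      ]
[[ 0.55803069 -0.17903905]
 [ 0.36857586 -0.04038727]
 [ 0.46654198  0.09421951]
 [ 0.65669471 -0.04543005]]
1.66 [0.573 0.04  0.29 ] [268.8 216. ] [282.7 117.8]
1.7 [0.578 0.047 0.289] [264.5 212.8] [288.  118.5]
1.74 [0.583 0.053 0.288] [260.3 209.7] [293.3 119.4]
1.78 [0.587 0.059 0.286] [256.2 206.7] [298.5 120.4]
1.83 [0.593 0.067 0.284] [251.1 203.1] [305.  121.9]
hinge [0.56271725 0.02589215] ux [0.59125221 0.80648671]
[ 0.66888749 -0.12400021  0.15      ]
[ 0.60744332 -0.20515206  0.07      ]
sand [ 0.52321133 -0.26937043  0.028     ]
sand [ 0.45485703 -0.21352178  0.028     ]
sand [ 0.40373096 -0.2589723   0.028     ]
sand [ 0.47475196 -0.32078532  0.028     ]
```

send_rows(
  steps=[
    [0,0,-0.04,0,-1],
    [0,0,-0.08,8,-1],
    [-0.03,-0.02,-0.1,16,-1],
    [-0.07,-0.045,-0.1,24,-1],
    [-0.11,-0.07,-0.1,32,-1],
    [-0.15,-0.095,-0.1,40,-1],
    [-0.19,-0.12,-0.1,48,-1],
    [-0.23,-0.145,-0.1,56,-1],
    [-0.27,-0.17,-0.1,64,-1],
    [-0.31,-0.195,-0.1,72,-1],
    [-0.34,-0.215,-0.1,80,-1],
    [-0.36,-0.23,-0.1,88,-1],
  ],
  squeeze=20,
)

```text
time: 1.3
eef_pos: [0.4927, 0.2909, 0.3386]
tcp_rot: [0.812, 0.583, -0.001, 0.0]
contact_force: [0.5, -0.2, -0.0]
opening: -0.0
finger_force: 0.0
```

```bash
cat >> h.py <<'E'
h0=np.array([.5627,.0259]); th=np.radians(53.75)
from scipy.spatial.transform import Rotation as Rn
def where():
    s=ctrl.get_state(); R=Rn.from_quat(s["tcp_rot"]).as_matrix(); p=s["eef_pos"]
    ux=np.array([np.cos(th),np.sin(th)]); uy=np.array([-ux[1],ux[0]]); d=p[:2]-h0
    print("t",s["time"],"along ux",(d@ux).round(4),"uy",(d@uy).round(4),"z",p[2].round(4),"turn needed",np.degrees(np.arctan2(R[1,0],R[0,0])-th).round(2),"F(ux,uy,z)",np.round([s["contact_force"][:2]@ux,s["contact_force"][:2]@uy,s["contact_force"][2]],2),"q",s["qpos"].round(2))
    return p,R
def shift(d,y,z):
    p,R=where(); ux=np.array([np.cos(th),np.sin(th)]); uy=np.array([-ux[1],ux[0]])
    g=np.r_[h0+d*ux+y*uy,z]; print("tool shift",(R.T@(g-p)).round(4))
E
python3 -c "
from h import *
shift(.11,0,.34)"
```

```text
t 1.3 along ux 0.1723 uy 0.2131 z 0.3386 turn needed 17.58 F(ux,uy,z) [ 0.16 -0.52 -0.03] q [ 0.36 -0.    1.72 -0.    1.43  0.68]
tool shift [-0.1237  0.1844 -0.0014]
```

send_rows(
  steps=[
    [-0.02,0.03,0,5,-1],
    [-0.045,0.07,0,10,-1],
    [-0.07,0.11,0,15,-1],
    [-0.095,0.145,0,17.6,-1],
    [-0.115,0.172,0,17.6,-1],
    [-0.124,0.184,0,17.6,-1],
    [-0.124,0.184,0.02,17.6,-1],
    [-0.124,0.184,0.05,17.6,-1],
    [-0.124,0.184,0.07,17.6,-1],
    [-0.124,0.184,0.07,17.6,-1],
  ],
)

```text
time: 2.3
eef_pos: [0.6251, 0.1185, 0.2645]
tcp_rot: [0.89, 0.456, -0.004, -0.002]
contact_force: [-1.3, 0.1, -0.3]
opening: -0.0
finger_force: 0.0
```

```bash
python3 - <<'E'
from h import *
import cv2
where()
a=ctrl.read_camera("scene");b=ctrl.read_camera("top")
z=lambda a,x,y:cv2.resize(a[y:y+200,x:x+200,::-1],(400,400),interpolation=cv2.INTER_CUBIC)
cv2.imwrite("pics/b.png",np.hstack([z(a,180,50),z(b,180,100)]))
E
```

```text
t 2.3 along ux 0.1116 uy 0.0045 z 0.2645 turn needed 0.48 F(ux,uy,z) [-0.69  1.09 -0.35] q [0.03 0.19 1.65 0.   1.31 0.65]
```

View pics/b.png

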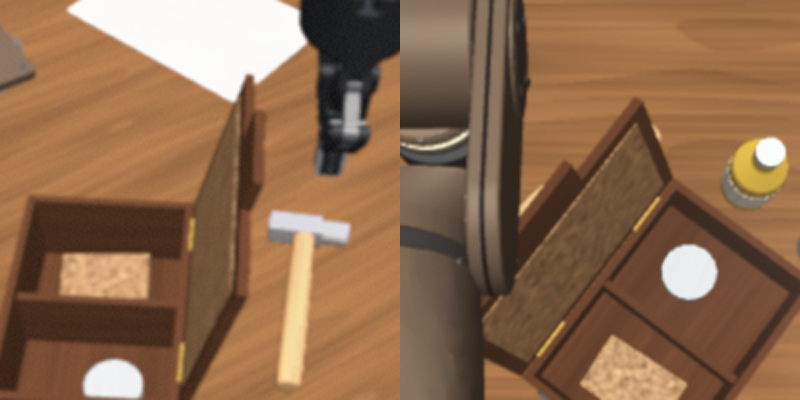

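The finger is behind the tab (right of it in the scene crop, around (330,160)) with clear space, so I'll push now.

send_rows(
  steps=[
    [-0.015,0.004,0,0.5,-1],
    [-0.03,0.004,0,0.5,-1],
    [-0.04,0.004,0,0.5,-1],
    [-0.05,0.004,0,0.5,-1],
    [-0.06,0.004,0,0.5,-1],
    [-0.07,0.004,0,0.5,-1],
    [-0.08,0.004,0,0.5,-1],
    [-0.088,0.004,0,0.5,-1],
    [-0.095,0.004,0,0.5,-1],
    [-0.1,0.004,0,0.5,-1],
    [-0.105,0.004,0,0.5,-1],
    [-0.108,0.004,0,0.5,-1],
  ],
)

```text
time: 3.6
eef_pos: [0.5672, 0.0276, 0.2689]
tcp_rot: [0.892, 0.452, -0.001, -0.0]
contact_force: [-0.3, -0.2, -0.2]
opening: -0.0
finger_force: 0.2
```

```bash
python3 - <<'E'
from h import *
import cv2
where()
a=ctrl.read_camera("scene");b=ctrl.read_camera("top")
z=lambda a,x,y:cv2.resize(a[y:y+200,x:x+200,::-1],(400,400),interpolation=cv2.INTER_CUBIC)
cv2.imwrite("pics/c.png",np.hstack([z(a,180,50),z(b,180,100)]))
ux=np.array([np.cos(th),np.sin(th)]); uy=np.array([-ux[1],ux[0]])
for A in(1.57,1.5,1.45,1.4): print(A,[((proj("scene",np.r_[h0-.17*np.cos(A)*ux+y*uy,.0905+.17*np.sin(A)])-[180,50])*2).round() for y in(-.12,.12)])
E
```

```text
t 3.6 along ux 0.004 uy -0.0026 z 0.2689 turn needed -0.07 F(ux,uy,z) [-0.31  0.1  -0.24] q [-0.13  0.03  1.81 -0.    1.3   0.5 ]
1.57 [array([170., 286.]), array([191.,  64.])]
1.5 [array([152., 286.]), array([177.,  64.])]
1.45 [array([140., 286.]), array([167.,  64.])]
1.4 [array([128., 286.]), array([157.,  65.])]
```

View pics/c.png

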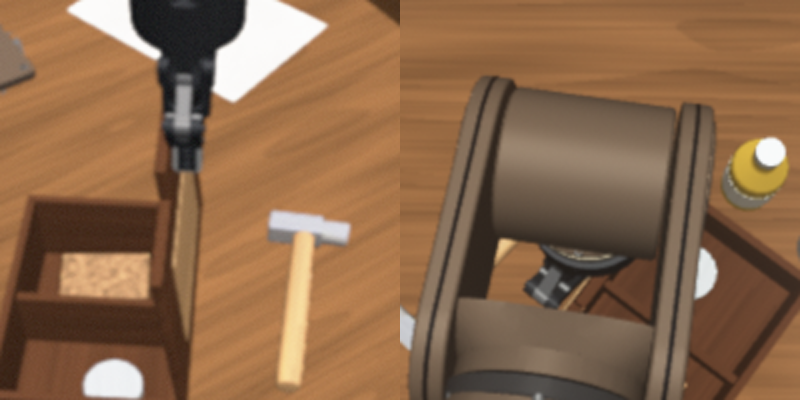

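Lid is just past upright in the scene crop (finger at (187,160) against the tab). I'll give it a little more tip, then release and cross over to the front.

send_rows(
  steps=[
    [-0.006,0,0,0,-1],
    [-0.011,0,0,0,-1],
    [0.004,0,0,0,-1],
    [0.006,0,-0.02,0,-1],
    [0.006,0,-0.05,0,-1],
    [0,0,-0.058,0,-1],
    [-0.02,0,-0.058,0,-1],
    [-0.055,0,-0.058,0,-1],
    [-0.095,0,-0.058,0,-1],
    [-0.12,0,-0.055,0,-1],
    [-0.129,0,-0.035,0,-1],
    [-0.129,0,-0.005,0,-1],
  ],
)

```text
time: 4.9
eef_pos: [0.4916, -0.0775, 0.2755]
tcp_rot: [0.893, 0.451, 0.002, 0.002]
contact_force: [0.2, 0.2, -0.8]
opening: -0.001
finger_force: 0.0
```

```bash
python3 - <<'E'
from h import *
import cv2
where()
a=ctrl.read_camera("scene")
cv2.imwrite("pics/d.png",cv2.resize(a[50:250,130:330,::-1],(500,500),interpolation=cv2.INTER_CUBIC))
E
```

```text
t 4.9 along ux -0.1255 uy -0.0038 z 0.2755 turn needed -0.19 F(ux,uy,z) [ 0.25 -0.02 -0.8 ] q [-0.36 -0.14  1.97 -0.    1.32  0.28]
```

View pics/d.png

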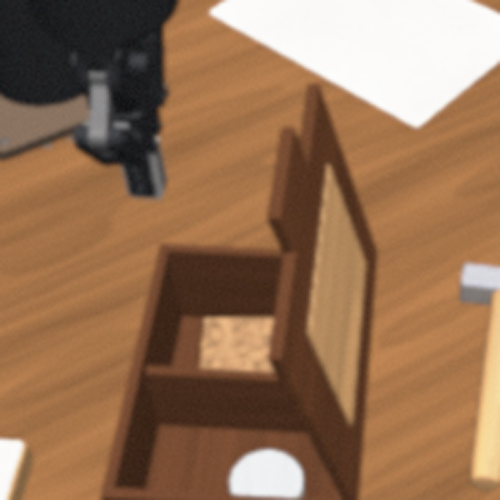

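The lid falls freely, at roughly 1.3 rad (tab near (282,190)), and the finger is in front of it at (145,185). I'll lower it to catch height and wait.

send_rows(
  steps=[
    [0,0,0.015,0,-1],
    [0,0,0.029,0,-1],
    [0,0,0.029,0,-1],
    [0,0,0.029,0,-1],
    [0,0,0.029,0,-1],
    [0,0,0.029,0,-1],
    [0,0,0.029,0,-1],
    [0,0,0.029,0,-1],
  ],
)

```text
time: 5.75
eef_pos: [0.4914, -0.076, 0.2458]
tcp_rot: [0.892, 0.452, 0.0, 0.0]
contact_force: [0.7, -1.1, 0.1]
opening: 0.001
finger_force: 0.0
```

```bash
python3 -c "
from h import *
where()"
```

```text
t 5.75 along ux -0.1243 uy -0.0027 z 0.2458 turn needed -0.06 F(ux,uy,z) [-0.42 -1.22  0.15] q [-0.36 -0.12  2.    0.    1.26  0.28]
```

send_rows(
  steps=[
    [0,0,0,0,-1],
    [0,0,0,0,-1],
    [0,0,0,0,-1],
    [0,0,0,0,-1],
    [0,0,0,0,-1],
    [0,0,0,0,-1],
    [0,0,0,0,-1],
    [0,0,0,0,-1],
    [0,0,0,0,-1],
    [0,0,0,0,-1],
    [0,0,0,0,-1],
    [0,0,0,0,-1],
  ],
)

```text
time: 6.95
eef_pos: [0.4911, -0.0761, 0.2452]
tcp_rot: [0.892, 0.452, -0.0, 0.0]
contact_force: [0.4, -0.3, -0.1]
opening: 0.003
finger_force: 0.4
```

```bash
python3 - <<'E'
from h import *
import cv2
where();where()
a=ctrl.read_camera("scene")
cv2.imwrite("pics/e.png",cv2.resize(a[50:250,130:330,::-1],(500,500),interpolation=cv2.INTER_CUBIC))
a=ctrl.read_camera("scene");where()
ux=np.array([np.cos(th),np.sin(th)]); uy=np.array([-ux[1],ux[0]])
for A in(1.1,1.,.9,.8): print(A,[((proj("scene",np.r_[h0-r*np.cos(A)*ux+y*uy,.0905+r*np.sin(A)])-[130,50])*2.5).round() for r,y in((.17,-.12),(.17,.12),(.2,-.04),(.2,.04))])
E
```

```text
t 6.95 along ux -0.1246 uy -0.0026 z 0.2452 turn needed -0.07 F(ux,uy,z) [-0.02 -0.52 -0.06] q [-0.36 -0.12  2.   -0.    1.26  0.28]
t 6.95 along ux -0.1246 uy -0.0026 z 0.2452 turn needed -0.07 F(ux,uy,z) [-0.02 -0.52 -0.06] q [-0.36 -0.12  2.   -0.    1.26  0.28]
t 7.05 along ux -0.1245 uy -0.0026 z 0.2453 turn needed -0.06 F(ux,uy,z) [-0.99 -1.05 -0.71] q [-0.36 -0.12  2.   -0.    1.26  0.28]
1.1 [array([202., 371.]), array([253.,  97.]), array([194., 235.]), array([213., 144.])]
1.0 [array([178., 379.]), array([233., 106.]), array([167., 245.]), array([188., 154.])]
0.9 [array([157., 388.]), array([215., 117.]), array([143., 257.]), array([166., 167.])]
0.8 [array([138., 398.]), array([200., 128.]), array([123., 271.]), array([146., 181.])]
```

View pics/e.png

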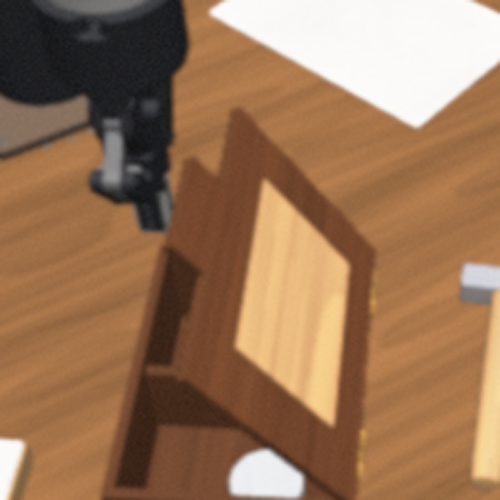

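The lid is at about 1.0 rad and its tab end (165,245)–(188,158) meets the finger at (155,215). I'll check that it has stopped with a frame difference and averaged force.

```bash
python3 - <<'E'
from h import *
ux=np.array([np.cos(th),np.sin(th)])
F=[]; ims=[]
for i in range(8):
    ims.append(ctrl.read_camera("scene").astype(int)); F.append(ctrl.get_state()["contact_force"])
F=np.array(F); print((F[:,:2]@ux).round(2),F.mean(0)[:2]@ux, F[:,2].mean(), [np.abs(im-ims[0])[100:250,180:290].mean().round(2) for im in ims],ctrl.get_state()["time"])
E
```

```text
[-1.51 -0.69 -1.46 -0.87 -0.21 -0.76 -1.97 -0.61] -1.0089781236666466 0.030193641857649167 [np.float64(0.0), np.float64(1.47), np.float64(1.48), np.float64(1.49), np.float64(1.49), np.float64(1.49), np.float64(1.51), np.float64(1.5)] 7.45
```

The catch holds: about 1 N mean and no image motion. Now I'll lower along the arc at about 0.25 rad/s.

send_rows(
  steps=[
    [-0.004,0,0.003,0,-1],
    [-0.0076,0,0.0055,0,-1],
    [-0.0115,0,0.0086,0,-1],
    [-0.0154,0,0.0117,0,-1],
    [-0.0191,0,0.015,0,-1],
    [-0.0228,0,0.0184,0,-1],
    [-0.0264,0,0.0219,0,-1],
    [-0.03,0,0.0254,0,-1],
    [-0.0334,0,0.029,0,-1],
    [-0.0368,0,0.0327,0,-1],
    [-0.04,0,0.0366,0,-1],
    [-0.0432,0,0.0404,0,-1],
  ],
)

```text
time: 8.65
eef_pos: [0.4655, -0.111, 0.2046]
tcp_rot: [0.892, 0.452, -0.0, 0.0]
contact_force: [-0.5, -0.5, -0.4]
opening: -0.001
finger_force: 0.2
```

```bash
cat >> h.py <<'E'
def feel(n=8):
    ux=np.array([np.cos(th),np.sin(th)]); F=[];im=[]
    for i in range(n): im.append(ctrl.read_camera("scene")); F.append(ctrl.get_state()["contact_force"])
    F=np.array(F); where(); print("Fux",F[:,:2].mean(0)@ux,"Fz",F[:,2].mean(),"still",np.abs(im[-1].astype(int)-im[-3])[100:250,180:290].mean())
    return im[-1]
E
python3 - <<'E'
from h import *
import cv2
a=feel()
cv2.imwrite("pics/f.png",cv2.resize(a[100:200,150:300,::-1],(750,500),interpolation=cv2.INTER_CUBIC))
ux=np.array([np.cos(th),np.sin(th)]); uy=np.array([-ux[1],ux[0]])
for A in(.8,.75,.7,.65,.6,.5): print(A,[((proj("scene",np.r_[h0-r*np.cos(A)*ux+y*uy,.0905+r*np.sin(A)])-[150,100])*5).round() for r,y in((.17,-.12),(.17,.12),(.2,-.04),(.2,.04))])
E
```

```text
t 9.05 along ux -0.1676 uy -0.0025 z 0.205 turn needed -0.05 F(ux,uy,z) [-0.44 -0.25 -0.35] q [-0.45 -0.13  2.08 -0.    1.19  0.19]
Fux -1.1749567556748868 Fz -0.8536205350648176 still 1.378020202020202
0.8 [array([177., 546.]), array([299.,   6.]), array([145., 292.]), array([192., 112.])]
0.75 [array([161., 557.]), array([285.,  19.]), array([127., 306.]), array([175., 128.])]
0.7 [array([146., 568.]), array([272.,  32.]), array([111., 321.]), array([159., 143.])]
0.65 [array([132., 580.]), array([260.,  45.]), array([ 96., 337.]), array([145., 159.])]
0.6 [array([120., 592.]), array([249.,  59.]), array([ 83., 353.]), array([132., 176.])]
0.5 [array([101., 617.]), array([231.,  88.]), array([ 62., 385.]), array([112., 210.])]
```

View pics/f.png

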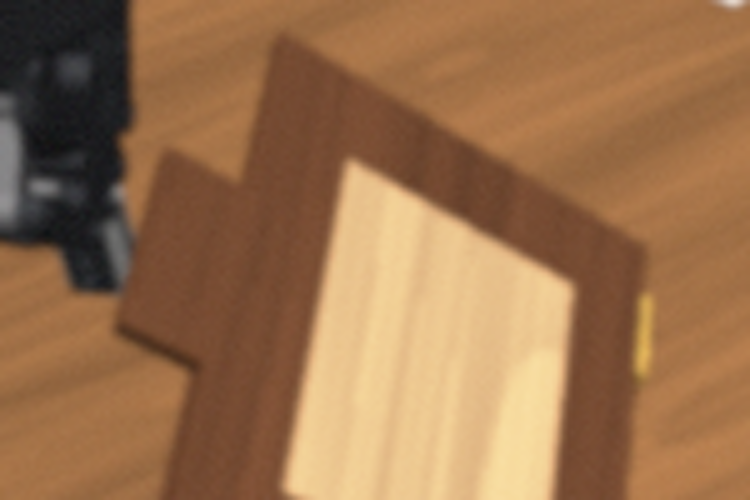

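Lid tracks the finger (tab corners (118,325),(168,150), about 0.68 rad as planned). Continuing down with slight inward bias.

send_rows(
  steps=[
    [-0.003,0,0.004,0,-1],
    [-0.0058,0,0.008,0,-1],
    [-0.0086,0,0.0121,0,-1],
    [-0.0113,0,0.0163,0,-1],
    [-0.0139,0,0.0205,0,-1],
    [-0.0163,0,0.0248,0,-1],
    [-0.0187,0,0.0292,0,-1],
    [-0.021,0,0.0336,0,-1],
    [-0.0231,0,0.0381,0,-1],
    [-0.0251,0,0.0426,0,-1],
    [-0.027,0,0.0472,0,-1],
    [-0.0287,0,0.0519,0,-1],
  ],
)

```text
time: 10.25
eef_pos: [0.4485, -0.134, 0.1526]
tcp_rot: [0.892, 0.452, -0.0, -0.0]
contact_force: [-0.9, -0.5, -0.4]
opening: -0.001
finger_force: 0.5
```

```bash
python3 - <<'E'
from h import *
import cv2
a=feel()
cv2.imwrite("pics/g.png",cv2.resize(a[120:220,130:280,::-1],(750,500),interpolation=cv2.INTER_CUBIC))
ux=np.array([np.cos(th),np.sin(th)]); uy=np.array([-ux[1],ux[0]])
for A in(.5,.45,.4,.35,.3,.25,.2): print(A,[((proj("scene",np.r_[h0-(r*np.cos(A)-.009*np.sin(A))*ux+y*uy,.0905+r*np.sin(A)+.009*np.cos(A)])-[130,120])*5).round() for r,y in((.17,.12),(.2,-.04),(.2,.04))])
E
```

```text
t 10.65 along ux -0.1964 uy -0.0022 z 0.153 turn needed -0.05 F(ux,uy,z) [-2.18  1.22 -0.01] q [-0.51 -0.09  2.15 -0.    1.08  0.13]
Fux -1.8763613997312685 Fz -0.5908649964776308 still 1.3369292929292929
0.5 [array([340., -28.]), array([170., 270.]), array([220.,  94.])]
0.45 [array([331., -13.]), array([161., 287.]), array([210., 112.])]
0.4 [array([324.,   1.]), array([153., 304.]), array([202., 129.])]
0.35 [array([318.,  16.]), array([147., 320.]), array([196., 146.])]
0.3 [array([313.,  31.]), array([143., 337.]), array([192., 164.])]
0.25 [array([309.,  47.]), array([140., 354.]), array([188., 182.])]
0.2 [array([307.,  62.]), array([138., 371.]), array([186., 199.])]
```

View pics/g.png

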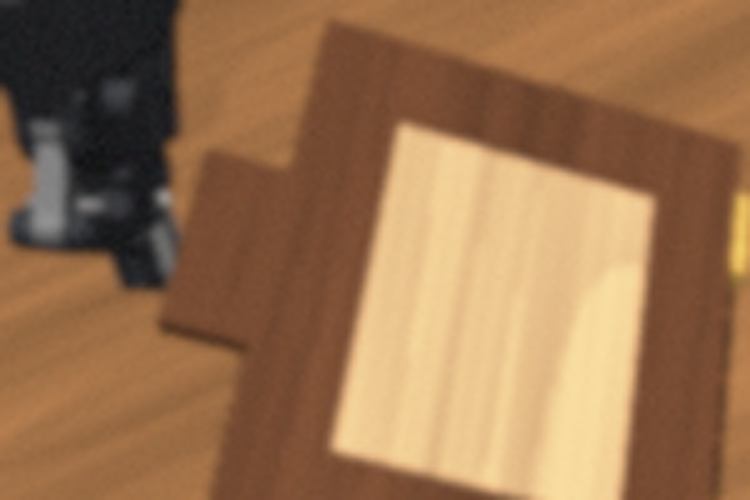

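Corners (162,325),(210,152) give about 0.34 rad, with the hinge some 3.5 mm farther along +ux than I estimated. I'll continue with more inward bias.

send_rows(
  steps=[
    [-0.001,0,0.0038,0,-1],
    [-0.002,0,0.0076,0,-1],
    [-0.003,0,0.0115,0,-1],
    [-0.0039,0,0.0153,0,-1],
    [-0.0047,0,0.0192,0,-1],
    [-0.0055,0,0.0231,0,-1],
    [-0.0055,0,0.0231,0,-1],
  ],
)

```text
time: 11.35
eef_pos: [0.4445, -0.1395, 0.1292]
tcp_rot: [0.892, 0.452, -0.002, 0.001]
contact_force: [-4.9, -5.4, 1.7]
opening: -0.002
finger_force: 3.6
```

```bash
python3 - <<'E'
from h import *
import cv2
a=feel()
cv2.imwrite("pics/i.png",cv2.resize(a[120:220,130:280,::-1],(750,500),interpolation=cv2.INTER_CUBIC))
E
```

```text
t 11.75 along ux -0.2032 uy -0.0025 z 0.1296 turn needed -0.03 F(ux,uy,z) [-7.72  1.07 -0.23] q [-0.52 -0.06  2.17 -0.    1.03  0.11]
Fux -7.3110425353202615 Fz 0.3408588152642859 still 1.3213131313131312
```

View pics/i.png

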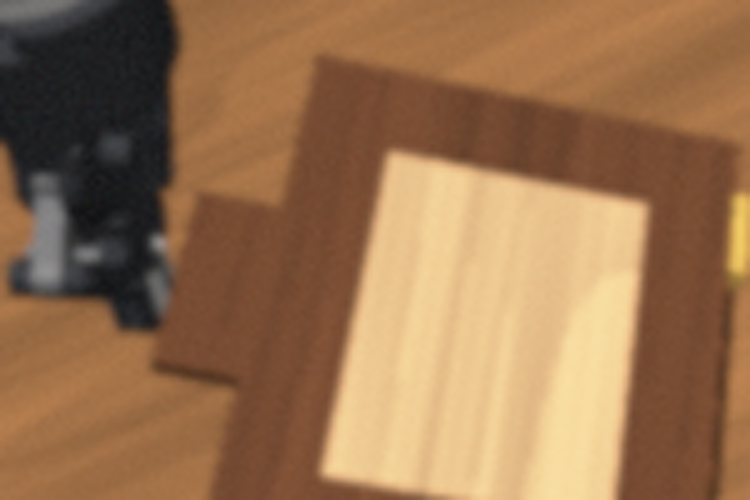

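The lid is at about 0.215 rad (tab corners (155,368),(200,195)). The press is about 7 N, stiffer than wanted, so I'll ease the bias as it goes down.

send_rows(
  steps=[
    [-0.0008,0,0.0026,0,-1],
    [-0.0013,0,0.0052,0,-1],
    [-0.0018,0,0.0078,0,-1],
    [-0.0023,0,0.0104,0,-1],
    [-0.0028,0,0.013,0,-1],
    [-0.0032,0,0.0157,0,-1],
    [-0.0032,0,0.0157,0,-1],
  ],
)

```text
time: 12.45
eef_pos: [0.4427, -0.1419, 0.1135]
tcp_rot: [0.892, 0.452, -0.001, 0.001]
contact_force: [-4.3, -5.0, -0.1]
opening: -0.002
finger_force: 3.5
```

```bash
python3 - <<'E'
from h import *
feel()
E
```

```text
t 12.85 along ux -0.2062 uy -0.0025 z 0.1138 turn needed -0.03 F(ux,uy,z) [-6.69  1.09  0.63] q [-0.53 -0.04  2.18 -0.    1.    0.11]
Fux -6.912136324476405 Fz 0.2060575945772327 still 1.3254141414141414
```

send_rows(
  steps=[
    [-0.0004,0,0.0026,0,-1],
    [-0.0008,0,0.0052,0,-1],
    [-0.0011,0,0.0078,0,-1],
    [-0.0014,0,0.0104,0,-1],
    [-0.0016,0,0.013,0,-1],
    [-0.0018,0,0.0156,0,-1],
    [-0.0019,0,0.0182,0,-1],
    [-0.002,0,0.0208,0,-1],
    [-0.002,0,0.0225,0,-1],
    [-0.002,0,0.024,0,-1],
  ],
)

```text
time: 13.85
eef_pos: [0.4414, -0.1437, 0.0896]
tcp_rot: [0.892, 0.452, -0.002, 0.001]
contact_force: [-5.8, -7.0, -0.5]
opening: -0.002
finger_force: 4.2
```

```bash
python3 - <<'E'
from h import *
import cv2
a=feel()
cv2.imwrite("pics/j.png",cv2.resize(a[140:290,130:330,::-1],(800,600),interpolation=cv2.INTER_CUBIC))
E
```

```text
t 14.25 along ux -0.2085 uy -0.0025 z 0.0896 turn needed -0.01 F(ux,uy,z) [-8.84 -0.7  -1.28] q [-0.53  0.    2.19 -0.    0.94  0.1 ]
Fux -8.441826184142398 Fz -0.9522807741464795 still 1.3152727272727274
```

View pics/j.png

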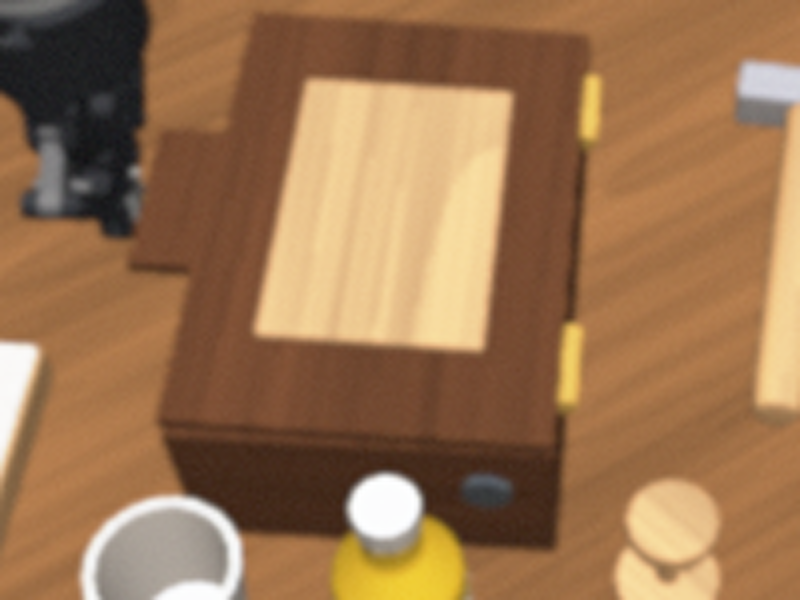

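The lid is nearly shut (thin gap along the front edge near (170,430)) and still carried by the finger. I'll keep going down slowly until the force reverses.

send_rows(
  steps=[
    [-0.0002,0,0.001,0,-1],
    [-0.0003,0,0.002,0,-1],
    [-0.0004,0,0.003,0,-1],
    [-0.0004,0,0.004,0,-1],
    [-0.0004,0,0.005,0,-1],
    [-0.0004,0,0.006,0,-1],
    [-0.0004,0,0.007,0,-1],
    [-0.0004,0,0.008,0,-1],
  ],
)

```text
time: 15.05
eef_pos: [0.4419, -0.1443, 0.0829]
tcp_rot: [0.892, 0.452, -0.001, 0.001]
contact_force: [-6.7, -5.2, 5.8]
opening: 0.002
finger_force: 4.3
```

```bash
python3 - <<'E'
from h import *
feel()
E
```

```text
t 15.45 along ux -0.2087 uy -0.0033 z 0.0829 turn needed -0.01 F(ux,uy,z) [-7.42  1.75  4.11] q [-0.53  0.02  2.2  -0.    0.93  0.1 ]
Fux -8.546169723289422 Fz 4.388597083211016 still 1.3104242424242425
```

Force reversed (finger now pressing the lid down 4 N): shut. Backing off.

send_rows(
  steps=[
    [-0.003,0,0,0,-1],
    [-0.01,0,0,0,-1],
    [-0.02,0,0,0,-1],
    [-0.03,0,0,0,-1],
    [-0.03,0,-0.02,0,-1],
    [-0.03,0,-0.06,0,-1],
    [-0.03,0,-0.1,0,-1],
    [-0.03,0,-0.12,0,-1],
    [-0.03,0,-0.12,0,-1],
    [-0.03,0,-0.12,0,-1],
  ],
)

```text
time: 16.45
eef_pos: [0.4239, -0.1672, 0.2017]
tcp_rot: [0.892, 0.451, 0.0, -0.0]
contact_force: [0.4, 0.2, 0.0]
opening: -0.002
finger_force: 0.0
```

```bash
python3 - <<'E'
from h import *
import cv2
a=feel(4)
b=cv2.imread("pics/scene0.png")[:,:,::-1].astype(int)
d=np.abs(a.astype(int)-b).max(2)
for n,(x,y,w,h) in dict(mallet=(312,152,46,92),spool=(280,258,34,40),bottle=(212,275,40,40),cup=(150,265,42,46),sand=(88,222,40,58)).items(): print(n,d[y:y+h,x:x+w].mean().round(1),np.percentile(d[y:y+h,x:x+w],99))
# case lower front corners vs. start: shift by phase correlation on the -y wall
g=lambda i:cv2.cvtColor(i.astype(np.uint8)[252:274,175:275],cv2.COLOR_RGB2GRAY).astype(np.float32)
print(cv2.phaseCorrelate(g(b),g(a)))
E
```

```text
t 16.65 along ux -0.2376 uy -0.0014 z 0.2001 turn needed -0.07 F(ux,uy,z) [ 0.04 -0.31 -0.62] q [-0.6  -0.18  2.13  0.    1.19  0.04]
Fux 0.08147547584039933 Fz -0.23428418614759872 still 1.2915959595959596
mallet 5.1 9.0
spool 5.1 9.0
bottle 5.0 8.0
cup 4.5 8.0
sand 3.3 8.0
((0.05113229510415351, 0.11647876086814613), 0.9859068838755289)
```

Nothing else moved, the case has not shifted and the hand is clear. Handing in.

```bash
python3 -c "
from plant import ctrl
print(ctrl.sign_off())"
```

```text
the job is handed in; nothing more can be done
None
```

I tipped the lid over, let it fall free, caught it at about 0.95 rad, and lowered it shut on the finger at about 0.13 rad/s. The hand is clear, camera checks show the case and the things around it unmoved, and the job is handed in, with no verdict returned.

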